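# Unbolt the microscope slide case

## Robot

A 7-joint arm with a two-finger parallel gripper is mounted at the origin on the work surface. World frame = base frame: x ahead of the robot, y to its left, z up, the work surface at z = 0. Lengths are in m, angles in rad, forces in N, time in s.
With the tool pointing down it reaches from about 0.4 to 0.875 m from the base axis. Payload 19.3 kg.
Tool frame: the origin (TCP) lies at the very end of the fingers, on their centre line; the grasp point (between the pads) lies 19 mm behind it (arm.hold_point_z is the distance from the TCP to the grasp point, in m); z points along the fingers, y is the direction in which the jaws open and shut (so a half turn about z gives the same grasp; the last joint's range is limited). The gripper opens to 85 mm and grips with 20 to 120 N. Pads are 22 mm wide; open, the fingers measure 114 mm over their backs; the gripper's body (76 mm by 85 mm) begins 54 mm behind the grasp point. The pads swing forward as they close: fully open they stand 13 mm farther back than shut.
Start: joints at [1.041, 0.521, -0.036, 1.599, 0.021, 1.021, -0.113], TCP at [0.277, -0.56, 0.231] pointing down, gripper open.
Joint ranges: [-2.91, 2.91], [-0.3, 2.13], [-1.5, 1.42], [0.17, 2.43], [-1.26, 4.41], [0.16, 1.93], [-2.52, 2.52]. Speed limits (rad/s): [1.89, 1.89, 2.39, 2.39, 3.01, 3.01, 3.01].

## Interface

Orientations are given as a unit quaternion [w, x, y, z].
In Python, from workcell import status, optics, hand_in, arm gives the robot as it stands. The module is installed in compiled form; this text tells all that it offers.
- The arm moves only by the tool carry_out, never from a script. Its argument "plan" is a list that holds one entry, the list of rows, each a list of 5 numbers: the shift along the tool's x, y, z in mm, then the turn about the tool's z in rad, then the finger opening in mm, from 0 to 85.4. A call has 1 to 5 rows; each row shifts and turns the pose as measured when the row begins, along the tool's axes as they then stand; what a row does not reach is not made up. A row lasts 1/12 s, in which the tool goes at most 41.7 mm and 7.16 degrees, less where a joint would pass 70% of its speed; a pose out of reach is approached as far as the arm can. A call with a gripper value outside its range is refused whole. The fingers move at their own pace and stop on an object; "grip_force" is the grip in N (left out, the last holds). Time passes only in rows, so rows that do not move let the fingers close. It gives the time, the measured TCP pose, the force and the opening at its end, in the units of the state.
- status.observe(): the state, without advancing time (a new reading comes with each control period).
- optics.capture(name): name is "side" or "top" or "wrist"; returns a dict with "pixels" (480x640x3 uint8, red, green, blue), "fx", "fy", "cx", "cy" (pixels), "view" (4x4, takes a point from world to camera coordinates). Camera axes: x right, y down, z forward; pixel columns grow to the right and rows downward; lengths in m; the calibration is good to about 2 mm. The wrist camera is an equidistant fisheye: a pixel r from the principal point sees the ray r / f radians off the axis. A picture is of the moment at which its call begins. There is no depth.
- hand_in(): hands the job in, once; it reports no verdict.
The state is a dict: "clock": time; "q": joint angles; "joint_velocities": joint speeds; "effort": joint torques, N m; "position": TCP position; "ee_rot": TCP orientation; "contact_force": force on the tool from outside, world axes, zero at the start; "torque": the same for the moment, N m; "gripper_width": finger opening in m.
Only numpy, scipy, OpenCV 4.12 (cv2) and the standard library are available. Lean on these libraries where they do the work, as an engineer would, in place of code of your own. Each camera call takes 0.05 s, during which the arm holds its last target. There are 200 camera calls.

## Task

Unbolt the blue slide case: hold its red spring safety catch down with one fingertip and, keeping it down all the way, use the other fingertip to push the yellow tab of the bolt back, away from the case's front edge, until it stops. Then take the hand away so that the catch springs up again and locks the bolt open. Nothing needs gripping; leave the eyepiece, oil bottle and specimen jar where they stand.

Things in the scene. Friction and masses are not known exactly. Their poses are not given: they have to be found in the camera images.
- slide_case: Blue case for microscope slides, cream lid, fixed, 240 (x) x 260 (y) x 75 mm high. Origin: centre of its underside. x runs from its front edge (keeper side, nearer the robot) to its hinged back, y left, z up; yaw within 0.6 rad. The lock is on the lid: bolt along x at y +35 mm, catch bar at y -35 mm. The bolt's guide loops and the posts under the catch reach 21 mm above the lid.
- bolt (a joint): Steel bolt, slides along the case's +x: 0 = shot into the front keeper, 0.045 m = fully open, at its stop; starts at 0 to 2 mm. Slides with about 2 N and stays where left. With the catch up its four-toothed side rack butts on the catch's tooth within 3 mm; a catch let go half-way locks it again. Beyond 41 mm the rack is past and the catch can rise, locking the bolt open.
- bolt_tab (a point): Point in the bolt's yellow upright tab, moves with it; middle of the tab in x and y, 12 mm below its top, 117 mm above the bench. Tab: 10 mm thick (case x), 30 mm wide (y), 38 mm high; it is pushed on the face towards the case's front. Axes as the case.
- safety_catch (a joint): Downward travel of the spring catch: 0 = up, 0.014 m = fully down, on a hard stop. Down by more than 5 mm it frees the bolt. Its spring pushes up with 3 N when up and 7 N when fully down.
- catch_top (a point): Centre of the top face of the red catch bar, moves with it; 117 mm above the bench when up. Bar: 115 mm long (case x), 24 mm wide (y), 6 mm thick; it goes straight down wherever it is pressed, and a fingertip can slide along it, keeping it down, in step with the bolt. Its middle line is 70 mm to the right (-y) of the tab's. Fully down, its top is 26 mm below the tab's top.
- eyepiece_mid (a point): Black microscope eyepiece, 34 mm across, 40 mm high, standing loose on the lid's back right part. Point: its centre. To be left alone.
- oil_bottle_mid (a point): Amber immersion-oil bottle, 32 mm across, 75 mm high, standing loose on the bench beside the case. Point: its centre. To be left alone.
- specimen_jar_mid (a point): Clear specimen jar with blue cap, 48 mm across, 62 mm high, standing loose on the bench beside the case. Point: its centre. To be left alone.

How it is judged:
On the way, in this order (a step that is already met when the one before it is completed fails the run):
1. the safety catch is held down while the bolt is still shot (value of joint safety_catch above 0.0052 m and value of joint bolt below 0.006 m), for 0.05 s.
2. half-way, fingers both hold the catch down and push the bolt (value of joint safety_catch above 0.0045 m and value of joint bolt between 0.01 and 0.039 m and contact force between the fingers and safety_catch above 0.3 N and contact force between the fingers and bolt above 0.3 N).
3. the bolt is drawn fully open with the catch still down (value of joint safety_catch above 0.004 m and value of joint bolt above 0.041 m).
At the end, for the whole second after the job is handed in: The bolt is drawn open by more than 41 mm of its 45 mm and at rest, the catch has sprung up to within 2 mm of its top position, and eyepiece, bottle and jar are within 20 mm of where they stood (value of joint bolt above 0.041 m and value of joint safety_catch below 0.002 m and velocity of joint bolt below 0.005 m/s and distance of each of eyepiece_mid, oil_bottle_mid, specimen_jar_mid from where it was at the start of the episode below 0.02 m); the robot touches nothing.
It fails at once if the catch is let up while the bolt is half-way (value of joint bolt between 0.006 and 0.04 m and value of joint safety_catch below 0.003 m).
It fails at once if the eyepiece is lifted, carried or knocked away (20 mm) (distance of eyepiece_mid from where it was at the start of the episode above 0.02 m).
It fails at once if the oil bottle is lifted, carried or knocked away (20 mm) (distance of oil_bottle_mid from where it was at the start of the episode above 0.02 m).
It fails at once if the specimen jar is lifted, carried or knocked away (20 mm) (distance of specimen_jar_mid from where it was at the start of the episode above 0.02 m).
It also fails if it takes over 35 s, if anything falls off the work surface, if the arm or the gripper's body presses on something with over 40 N, if the wrist force passes 120 N, or if a joint passes its speed limit or range.

## Working session

There is one attempt and no reset: what is moved stays moved. The work goes in short steps, Python scripts to look and compute and a tool call to move; the robot and the scene stay as the last step left them, time stands still between calls to the robot, and variables do not carry over. Pictures are saved under pics/ and viewed, about 8 in all and at most 12, crops included, and the job is handed in when it is done.

Besides the shell and the picture viewer there is one more tool, called as a command line: name --argument value ..., lists and objects as JSON in quotes. carry_out: Moves the arm, as the interface text tells. Its arguments: {"type":"object","properties":{"plan":{"type":"array","items":{"type":"array","items":{"type":"array","items":{"type":"number"}}}},"grip_force":{"type":"number"}},"required":["plan"]}

```bash
mkdir -p pics; python3 - <<'E'
from workcell import status, optics, arm
import cv2, numpy as np
s=status.observe()
for k in ("clock","position","ee_rot","contact_force","gripper_width"): print(k,s[k])
for n in("side","top"):
    c=optics.capture(n); cv2.imwrite(f"pics/{n}0.png",c["pixels"][:,:,::-1]); print(n,c["fx"],c["fy"],c["cx"],c["cy"]);print(np.round(c["view"],4).tolist())
E
```

```text
clock 0.0
position [ 0.27719157 -0.5598157   0.23073598]
ee_rot [-5.23483325e-04  9.73687660e-01  2.27886021e-01 -1.65218849e-04]
contact_force [-0.42816179 -0.99133302 -0.58604498]
gripper_width 0.0852651251197812
side 512.4377111031578 512.4377111031578 323.0554131936909 226.7390122918143
[[0.9256, -0.3783, 0.0057, -0.5608], [-0.2688, -0.6682, -0.6937, 0.29], [0.2663, 0.6406, -0.7202, 0.6618], [0.0, 0.0, 0.0, 1.0]]
top 495.96111304633934 495.96111304633934 315.7895170160639 238.0381969700459
[[0.0088, -0.9995, 0.032, 0.0344], [-0.9876, -0.0137, -0.1565, 0.6361], [0.1568, -0.0302, -0.9872, 1.0027], [0.0, 0.0, 0.0, 1.0]]
```

View pics/top0.png

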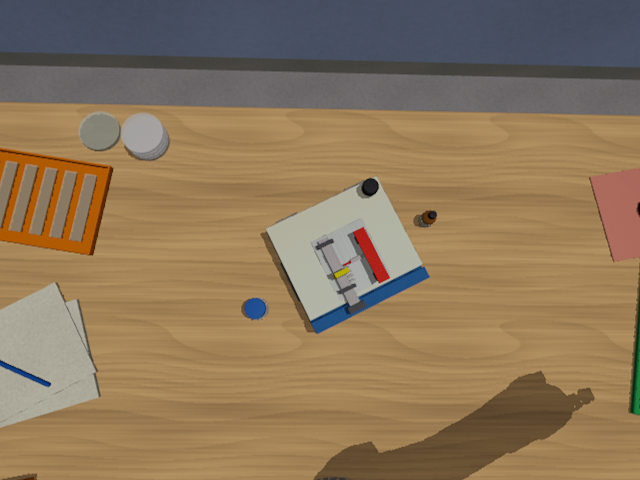

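View pics/side0.png

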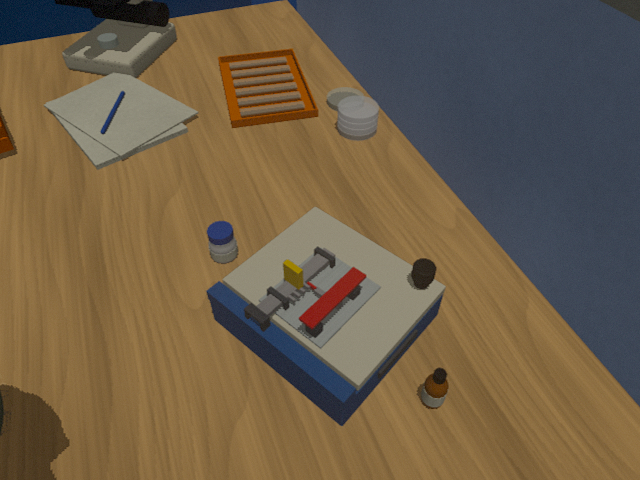

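The top view shows the case turned about +0.45 rad: red bar centre about (371,255), yellow tab (342,273), jar (255,309), bottle (429,217), eyepiece (370,187). The side view shows red bar centre (334,298), tab (292,274).

```bash
cat > h.py <<'E'
from workcell import status, optics
import cv2, numpy as np
from scipy.spatial.transform import Rotation as R
def back(c,uv,z):
    V=np.array(c["view"]);d=V[:3,:3].T@np.array([(uv[0]-c["cx"])/c["fx"],(uv[1]-c["cy"])/c["fy"],1]);o=-V[:3,:3].T@V[:3,3]
    return o+d*(z-o[2])/d[2]
def proj(c,p):
    V=np.array(c["view"]);q=V[:3,:3]@p+V[:3,3];return np.array([c["fx"]*q[0]/q[2]+c["cx"],c["fy"]*q[1]/q[2]+c["cy"]])
def blob(c,lo,hi,box):
    h=cv2.cvtColor(c["pixels"],cv2.COLOR_RGB2HSV);m=cv2.inRange(h,lo,hi);k=np.zeros_like(m);x0,y0,x1,y1=box;k[y0:y1,x0:x1]=m[y0:y1,x0:x1]
    n,l,s,ce=cv2.connectedComponentsWithStats(k);i=1+np.argmax(s[1:,4]);return (l==i).astype(np.uint8)
def q_rot(s):
    w,x,y,z=s["ee_rot"];return R.from_quat([x,y,z,w])
E
python3 - <<'E'
from h import *
for n,bx in(("top",(300,200,420,320)),("side",(240,240,400,360))):
    c=optics.capture(n)
    for nm,lo,hi in(("red",(0,180,90),(6,255,255)),("yel",(22,150,90),(35,255,255))):
        m=blob(c,lo,hi,bx); ct=max(cv2.findContours(m,0,2)[0],key=cv2.contourArea)
        r=cv2.minAreaRect(ct);b=cv2.boxPoints(r)
        print(n,nm,m.sum(),np.round(r[0],1),np.round(b,0).tolist(),"z.117",np.round(back(c,r[0],.117),4),"z.129",np.round(back(c,r[0],.129),4))
        if nm=="red":
            P=np.array([back(c,p,.117) for p in b]);e=[P[1]-P[0],P[2]-P[1]];d=max(e,key=np.linalg.norm);print("yaw",np.arctan2(d[1],d[0]),[np.linalg.norm(x) for x in e])
# case corners top
c=optics.capture("top")
V=c["pixels"];cv2.imwrite("pics/topc.png",cv2.resize(V[165:345,235:455],None,fx=3.5,fy=3.5,interpolation=cv2.INTER_CUBIC)[:,:,::-1])
E
```

```text
top red 636 [370.7 254.6] [[353.0, 232.0], [363.0, 227.0], [389.0, 277.0], [379.0, 282.0]] z.117 [ 0.5932 -0.0655  0.117 ] z.129 [ 0.5917 -0.0637  0.129 ]
yaw -2.6728598427054044 [np.float64(0.02271179797444756), np.float64(0.11171868026514846)]
top yel 85 [341.2 272.4] [[333.0, 273.0], [347.0, 267.0], [349.0, 271.0], [336.0, 278.0]] z.117 [ 0.5573 -0.0069  0.117 ] z.129 [ 0.5562 -0.0059  0.129 ]
side red 1207 [332.3 296.8] [[299.0, 318.0], [354.0, 264.0], [366.0, 276.0], [310.0, 330.0]] z.117 [ 0.5912 -0.0669  0.117 ] z.129 [ 0.5876 -0.0749  0.129 ]
yaw 0.48885402704932296 [np.float64(0.1191051120737381), np.float64(0.02622162402436576)]
side yel 389 [292.9 273.9] [[276.0, 273.0], [287.0, 258.0], [310.0, 275.0], [299.0, 290.0]] z.117 [ 0.5554 -0.0099  0.117 ] z.129 [ 0.5525 -0.0191  0.129 ]
```

View pics/topc.png

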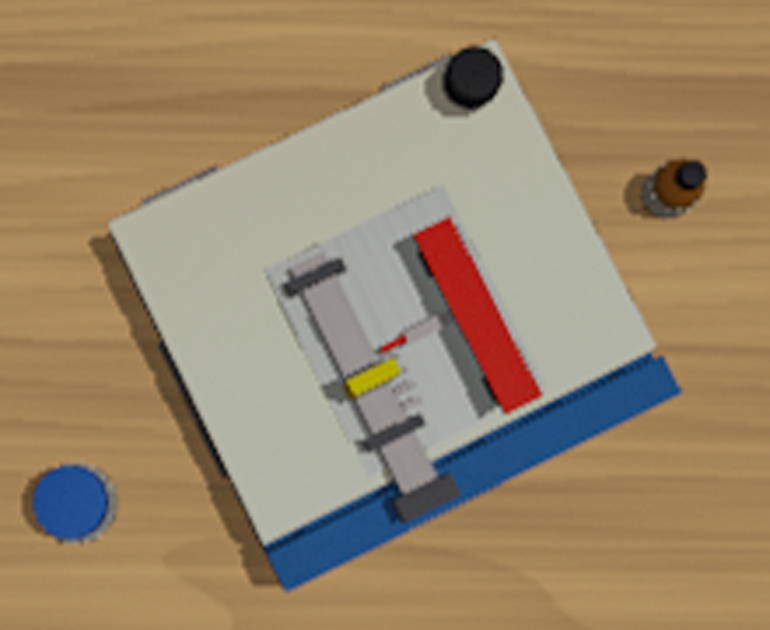

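carry_out --plan '[[[33,-24,0,0,56],[33,-24,0,0,56],[33,-24,0,0,56],[33,-24,0,0,56],[33,-24,0,0,56]]]'

```text
clock: 0.67
position: [0.3688, -0.3807, 0.2291]
ee_rot: [0.001, 0.975, 0.221, -0.002]
contact_force: [2.1, -0.3, 0.7]
gripper_width: 0.0562
```

carry_out --plan '[[[33,-24,0,0,56],[33,-24,0,0,56],[33,-24,0,0,56],[33,-24,0,0,56],[33,-24,0,0,56]]]'

```text
clock: 1.08
position: [0.4661, -0.1962, 0.2291]
ee_rot: [0.001, 0.975, 0.221, -0.001]
contact_force: [1.1, -0.6, 0.3]
gripper_width: 0.0557
```

carry_out --plan '[[[33,-24,0,0,56],[33,-24,0,0,56],[0,0,0,0,56]]]'

```text
clock: 1.33
position: [0.5082, -0.1149, 0.2294]
ee_rot: [0.0, 0.974, 0.225, 0.0]
contact_force: [-0.9, 1.1, -0.5]
gripper_width: 0.056
```

```bash
cat >> h.py <<'E'
yaw=.475
U=np.array([np.cos(yaw),np.sin(yaw)]);W=np.array([-U[1],U[0]])
def where(s):
    p=s["position"];r=q_rot(s).as_matrix()
    print("clock",s["clock"],"pos",np.round(p,4),"case xy",np.round([p[:2]@U,p[:2]@W],4),"yaw",np.round(np.arctan2(r[1,0],r[0,0]),4),"tilt",np.round(r[:2,2],4),"F",np.round(s["contact_force"],2),"w",s["gripper_width"])
E
python3 -c "
from h import *
where(status.observe())"
```

```text
clock 1.3333 pos [ 0.5082 -0.1149  0.2294] case xy [ 0.3994 -0.3346] yaw 0.4531 tilt [ 0.0004 -0.0005] F [-0.94  1.08 -0.47] w 0.056042571562725
```

carry_out --plan '[[[33,-20,0,-0.022,56],[33,-19,0,0,56],[0,0,35,0,56],[0,0,35,0,56],[0,0,0,0,56]]]'

```text
clock: 1.75
position: [0.5512, -0.0481, 0.1588]
ee_rot: [0.001, 0.971, 0.238, 0.003]
contact_force: [-0.8, 0.3, -2.3]
gripper_width: 0.0559
```

```bash
python3 - <<'E'
from h import *
where(status.observe())
c=optics.capture("wrist");cv2.imwrite("pics/w1.png",c["pixels"][:,:,::-1])
c=optics.capture("side");cv2.imwrite("pics/s1.png",cv2.resize(c["pixels"][190:390,190:450],None,fx=3,fy=3,interpolation=cv2.INTER_CUBIC)[:,:,::-1])
E
```

```text
clock 1.75 pos [ 0.5512 -0.0481  0.1588] case xy [ 0.4682 -0.2948] yaw 0.4812 tilt [0.0055 0.0003] F [-0.76  0.27 -2.26] w 0.05587090398920676
```

View pics/w1.png

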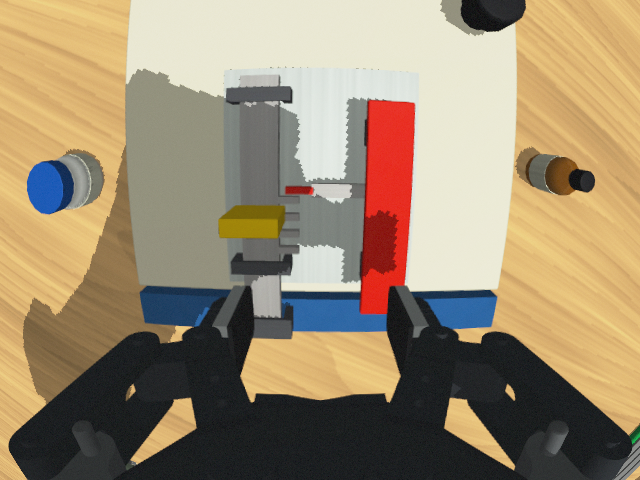

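View pics/s1.png

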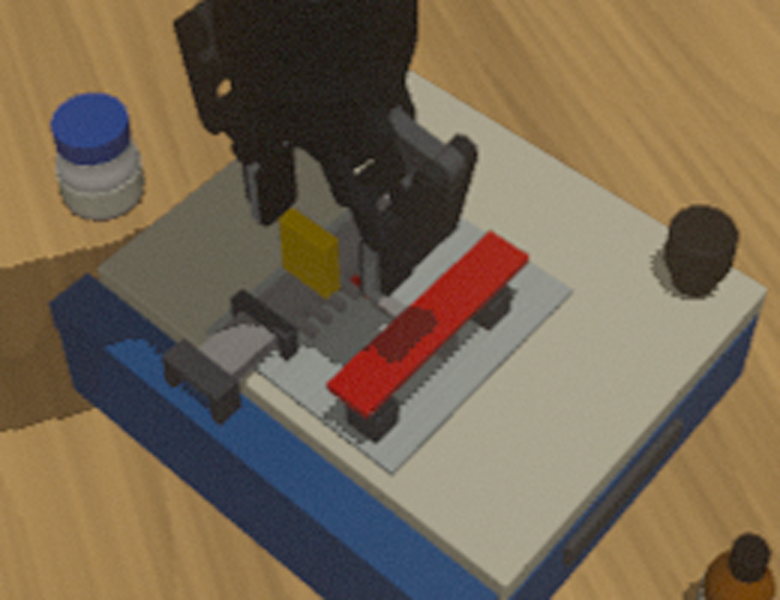

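The wrist view shows the case square to the hand and the bar (388) and tab (252) symmetric about the column 320; the side view shows both fingertips clear of tab and bar. I descend to just above the catch.

carry_out --plan '[[[-4,0,15,0.006,56],[0,0,15,0,56],[0,0,8,0,56],[0,0,0,0,56]]]'

```text
clock: 2.18
position: [0.5527, -0.0541, 0.1324]
ee_rot: [0.003, 0.973, 0.232, 0.009]
contact_force: [-0.1, 0.6, 0.1]
gripper_width: 0.0562
```

carry_out --plan '[[[0,0,3,0,56],[0,0,3,0,56],[0,0,0,0,56]]]'

```text
clock: 2.43
position: [0.5544, -0.0553, 0.1298]
ee_rot: [0.004, 0.973, 0.232, 0.011]
contact_force: [-0.3, -0.8, -0.4]
gripper_width: 0.0562
```

```bash
python3 - <<'E'
from h import *
where(status.observe())
E
```

```text
clock 2.4333 pos [ 0.5544 -0.0553  0.1298] case xy [ 0.4678 -0.3027] yaw 0.4676 tilt [ 0.0226 -0.0028] F [-0.3  -0.76 -0.42] w 0.056170328438518796
```

```bash
python3 - <<'E'
from h import *
s=status.observe();print(np.round(s["q"],3),np.round(s["joint_velocities"],3),np.round(s["effort"],1))
E
```

```text
[ 0.128  0.541 -0.186  1.883  0.153  0.709 -1.25 ] [ 0.004 -0.019 -0.001 -0.012 -0.005  0.017  0.004] [  0.  -86.2  -1.1 -28.9   0.1  -0.3  -0. ]
```

carry_out --plan '[[[0,0,0,0,56]]]'

```text
clock: 2.52
position: [0.5547, -0.0554, 0.1304]
ee_rot: [0.004, 0.973, 0.232, 0.011]
contact_force: [0.1, 1.0, -0.3]
gripper_width: 0.0558
```

```bash
python3 - <<'E'
from h import *
s=status.observe();where(s);print(np.round(s["q"],3),np.round(s["joint_velocities"],3))
E
```

```text
clock 2.5167 pos [ 0.5547 -0.0554  0.1304] case xy [ 0.468 -0.303] yaw 0.4675 tilt [ 0.0233 -0.0029] F [ 0.09  1.01 -0.29] w 0.055792400973732
[ 0.128  0.54  -0.186  1.883  0.152  0.709 -1.25 ] [ 0.002 -0.006  0.001 -0.003 -0.001  0.004  0.001]
```

carry_out --plan '[[[-3,-9,3,0,56]]]'

```text
clock: 2.6
position: [0.5491, -0.0497, 0.1279]
ee_rot: [0.005, 0.973, 0.231, 0.012]
contact_force: [-0.6, -0.2, -0.1]
gripper_width: 0.056
```

```bash
python3 - <<'E'
from h import *
s=status.observe();where(s);print(np.round(s["joint_velocities"],3))
E
```

```text
clock 2.6 pos [ 0.5491 -0.0497  0.1279] case xy [ 0.4656 -0.2953] yaw 0.466 tilt [ 0.0252 -0.0034] F [-0.56 -0.23 -0.14] w 0.056015251733921835
[-0.162 -0.07  -0.006  0.291  0.021 -0.211 -0.21 ]
```

carry_out --plan '[[[0,0,0,0,56]]]'

```text
clock: 2.68
position: [0.5479, -0.0483, 0.1276]
ee_rot: [0.004, 0.973, 0.231, 0.011]
contact_force: [-0.7, -0.2, -0.0]
gripper_width: 0.056
```

```bash
python3 - <<'E'
from h import *
s=status.observe();where(s);print(np.round(s["joint_velocities"],3))
E
```

```text
clock 2.6833 pos [ 0.5479 -0.0483  0.1276] case xy [ 0.4651 -0.2935] yaw 0.4669 tilt [ 0.0243 -0.0028] F [-0.69 -0.18 -0.04] w 0.05595923432282345
[ 0.017 -0.001  0.014 -0.045  0.002  0.022  0.025]
```

carry_out --plan '[[[0,1,6,-0.008,56],[0,0,0,0,56]]]'

```text
clock: 2.85
position: [0.5482, -0.0487, 0.1215]
ee_rot: [0.004, 0.972, 0.236, 0.012]
contact_force: [-0.8, -0.1, -0.9]
gripper_width: 0.0562
```

carry_out --plan '[[[0,0,5,0,56],[0,0,1,0,56]]]'

```text
clock: 3.02
position: [0.5485, -0.0486, 0.1149]
ee_rot: [0.004, 0.972, 0.236, 0.012]
contact_force: [0.3, 0.3, 0.1]
gripper_width: 0.0557
```

```bash
python3 - <<'E'
from h import *
s=status.observe();where(s)
c=optics.capture("side");cv2.imwrite("pics/s2.png",cv2.resize(c["pixels"][190:390,190:450],None,fx=3,fy=3,interpolation=cv2.INTER_CUBIC)[:,:,::-1])
E
```

```text
clock 3.0167 pos [ 0.5485 -0.0486  0.1149] case xy [ 0.4655 -0.2941] yaw 0.4771 tilt [ 0.0246 -0.0029] F [0.31 0.29 0.12] w 0.0556664374298427
```

View pics/s2.png

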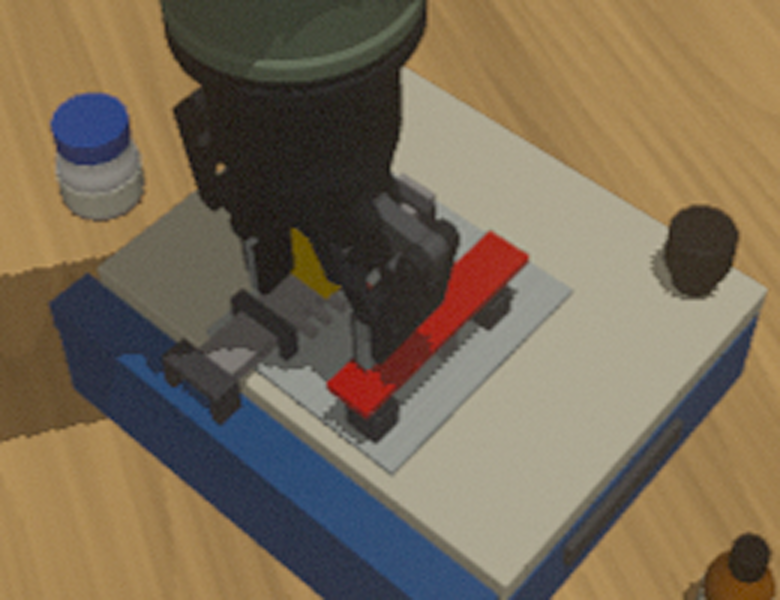

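The picture shows the right finger just above the front half of the red bar, and the left finger in front of the tab. I press on.

carry_out --plan '[[[0,0,5,0,56],[0,0,1,0,56]]]'

```text
clock: 3.23
position: [0.5492, -0.0488, 0.1088]
ee_rot: [0.004, 0.972, 0.236, 0.012]
contact_force: [-1.2, 0.4, 3.6]
gripper_width: 0.0561
```

carry_out --plan '[[[0,0,4,0,56],[0,0,1,0,56]]]'

```text
clock: 3.4
position: [0.5493, -0.0488, 0.1034]
ee_rot: [0.004, 0.972, 0.236, 0.012]
contact_force: [-0.9, -0.5, 4.6]
gripper_width: 0.0558
```

carry_out --plan '[[[0,0,4,0,56],[0,0,1,0,56]]]'

```text
clock: 3.57
position: [0.5494, -0.0489, 0.0984]
ee_rot: [0.004, 0.972, 0.236, 0.012]
contact_force: [-2.0, -0.1, 8.6]
gripper_width: 0.0559
```

```bash
python3 - <<'E'
from h import *
s=status.observe();where(s)
c=optics.capture("side");cv2.imwrite("pics/s3.png",cv2.resize(c["pixels"][210:370,210:410],None,fx=3.75,fy=3.75,interpolation=cv2.INTER_CUBIC)[:,:,::-1])
for n in("side",):
    m=blob(c,(0,180,60),(6,255,255),(240,240,400,360));ys,xs=np.nonzero(m);print("red far end px",xs[xs.argmax()],ys[xs.argmax()],"near bottom",xs[ys.argmax()],ys.max())
c0=cv2.imread("pics/side0.png")[:,:,::-1].copy();m=blob({"pixels":c0},(0,180,60),(6,255,255),(240,240,400,360));ys,xs=np.nonzero(m);print("before",xs[xs.argmax()],ys[xs.argmax()],xs[ys.argmax()],ys.max())
b=np.array([.592,-.066,.117]);print(proj(c,b)-proj(c,b-[0,0,.01]))
E
```

```text
clock 3.5667 pos [ 0.5494 -0.0489  0.0984] case xy [ 0.4662 -0.2947] yaw 0.4765 tilt [ 0.0253 -0.003 ] F [-2.01 -0.08  8.55] w 0.05586253484124078
red far end px 364 281 near bottom 333 311
before 365 275 312 328
[ 0.13964895 -4.36420796]
```

View pics/s3.png

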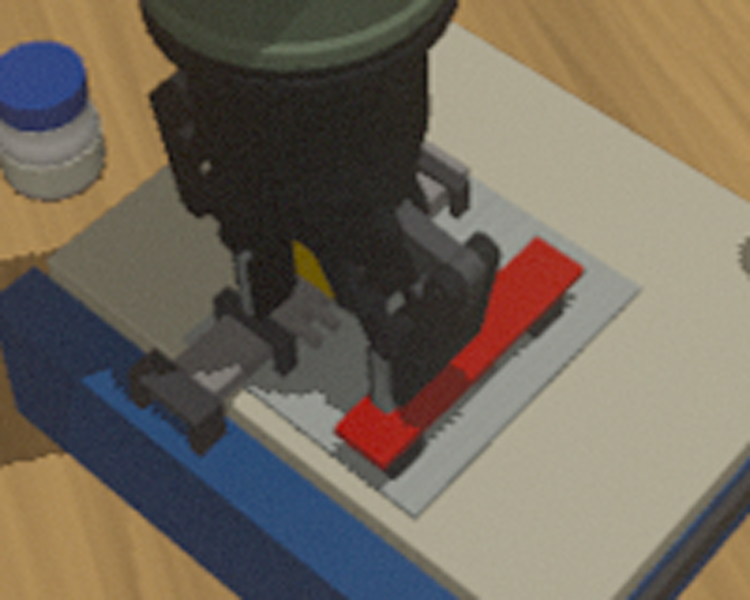

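The bar moved down about 6 px (≈13 mm) and force is 8.6 N, so the catch is on or near its stop, with the left finger in front of the yellow tab. Now I push.

carry_out --plan '[[[5,0,0.3,0,56],[5,0,0.3,0,56],[5,0,0.3,0,56]]]'

```text
clock: 3.87
position: [0.5586, -0.0453, 0.0982]
ee_rot: [0.005, 0.972, 0.234, 0.007]
contact_force: [-17.8, -6.1, 24.3]
gripper_width: 0.0559
```

```bash
python3 -c "
from h import *
where(status.observe())"
```

```text
clock 3.8667 pos [ 0.5586 -0.0453  0.0982] case xy [ 0.476  -0.2958] yaw 0.4723 tilt [ 0.0168 -0.0071] F [-17.83  -6.1   24.31] w 0.05585248346712581
```

Pressing too hard on the stop; ease up slightly.

carry_out --plan '[[[0,0,-1.5,0,56]]]'

```text
clock: 3.95
position: [0.5585, -0.0454, 0.0998]
ee_rot: [0.005, 0.972, 0.234, 0.007]
contact_force: [2.7, 4.4, 6.3]
gripper_width: 0.056
```

carry_out --plan '[[[0,0,-1,0,56]]]'

```text
clock: 4.03
position: [0.5587, -0.0453, 0.1011]
ee_rot: [0.005, 0.972, 0.234, 0.007]
contact_force: [-1.9, 0.6, 5.4]
gripper_width: 0.0559
```

carry_out --plan '[[[6,0,0,0,56],[6,0,0,0,56]]]'

```text
clock: 4.2
position: [0.5677, -0.0411, 0.1014]
ee_rot: [0.006, 0.972, 0.233, 0.005]
contact_force: [-7.1, -2.5, 4.9]
gripper_width: 0.0557
```

```bash
python3 -c "
from h import *
where(status.observe())"
```

```text
clock 4.2 pos [ 0.5677 -0.0411  0.1014] case xy [ 0.4861 -0.2962] yaw 0.4706 tilt [ 0.013  -0.0088] F [-7.06 -2.48  4.94] w 0.055743308324498225
```

carry_out --plan '[[[6,0,0.4,0,56],[6,0,0.4,0,56]]]'

```text
clock: 4.37
position: [0.5772, -0.0367, 0.1007]
ee_rot: [0.006, 0.973, 0.232, 0.003]
contact_force: [-5.9, -2.3, 7.2]
gripper_width: 0.056
```

```bash
python3 - <<'E'
from h import *
where(status.observe())
c=optics.capture("top");cv2.imwrite("pics/t4.png",cv2.resize(c["pixels"][200:320,290:430],None,fx=4.5,fy=4.5,interpolation=cv2.INTER_CUBIC)[:,:,::-1])
c=optics.capture("wrist");cv2.imwrite("pics/w4.png",c["pixels"][:,:,::-1])
E
```

```text
clock 4.3667 pos [ 0.5772 -0.0367  0.1007] case xy [ 0.4965 -0.2966] yaw 0.4693 tilt [ 0.0097 -0.0103] F [-5.91 -2.34  7.18] w 0.05595804436067265
```

View pics/w4.png

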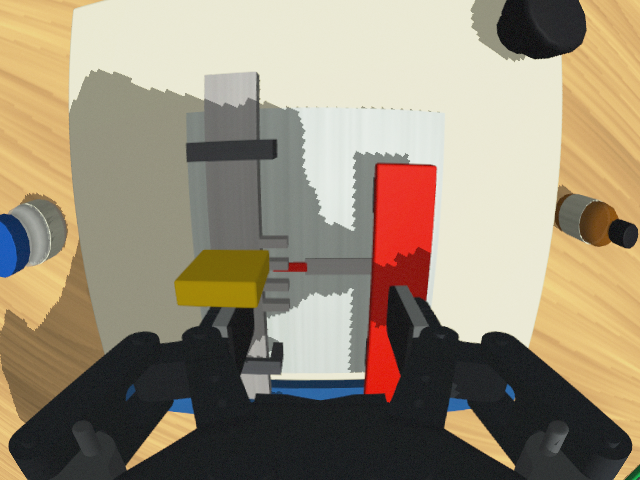

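The wrist view shows the left finger against the tab, the bolt partly drawn (its rear end well past the back loop) and the bar pressed down. Continue.

carry_out --plan '[[[6,-0.5,0,-0.003,56],[6,-0.5,0.3,-0.003,56]]]'

```text
clock: 4.63
position: [0.5868, -0.0317, 0.1005]
ee_rot: [0.007, 0.972, 0.235, 0.002]
contact_force: [-4.9, -3.4, 7.3]
gripper_width: 0.0561
```

carry_out --plan '[[[6,-0.5,0,0,56],[6,-0.5,0.3,0,56]]]'

```text
clock: 4.8
position: [0.5961, -0.027, 0.1002]
ee_rot: [0.007, 0.972, 0.234, 0.001]
contact_force: [-5.6, -3.3, 6.9]
gripper_width: 0.0561
```

```bash
python3 -c "
from h import *
where(status.observe())"
```

```text
clock 4.8 pos [ 0.5961 -0.027   0.1002] case xy [ 0.5177 -0.2966] yaw 0.4726 tilt [ 0.005  -0.0141] F [-5.56 -3.33  6.94] w 0.05609565482625163
```

carry_out --plan '[[[6,-0.5,0,0,56]]]'

```text
clock: 4.88
position: [0.599, -0.0253, 0.0999]
ee_rot: [0.008, 0.972, 0.234, -0.002]
contact_force: [-45.9, -18.8, 36.3]
gripper_width: 0.0557
```

carry_out --plan '[[[4,-0.5,0.3,0,56]]]'

```text
clock: 4.97
position: [0.5987, -0.0254, 0.0994]
ee_rot: [0.009, 0.972, 0.234, -0.007]
contact_force: [-35.1, -14.7, 30.9]
gripper_width: 0.0559
```

carry_out --plan '[[[4,-0.5,0.3,0,56]]]'

```text
clock: 5.05
position: [0.5984, -0.0255, 0.099]
ee_rot: [0.01, 0.972, 0.233, -0.011]
contact_force: [-29.1, -11.6, 34.5]
gripper_width: 0.0561
```

```bash
python3 -c "
from h import *
where(status.observe())"
```

```text
clock 5.05 pos [ 0.5984 -0.0255  0.099 ] case xy [ 0.5205 -0.2964] yaw 0.4708 tilt [-0.0166 -0.0236] F [-29.09 -11.59  34.47] w 0.05608258549721866
```

carry_out --plan '[[[-0.5,0,-0.5,0,56]]]'

```text
clock: 5.13
position: [0.5972, -0.0264, 0.0998]
ee_rot: [0.01, 0.972, 0.233, -0.012]
contact_force: [3.6, 3.3, 5.8]
gripper_width: 0.056
```

```bash
python3 - <<'E'
from h import *
where(status.observe())
c=optics.capture("wrist");cv2.imwrite("pics/w5.png",c["pixels"][:,:,::-1])
E
```

```text
clock 5.1333 pos [ 0.5972 -0.0264  0.0998] case xy [ 0.519  -0.2966] yaw 0.4708 tilt [-0.0187 -0.0249] F [3.65 3.25 5.85] w 0.05604304525412638
```

View pics/w5.png

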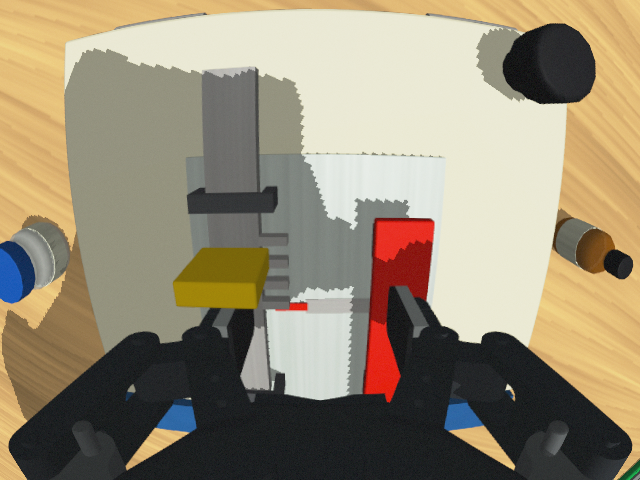

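All four rack teeth (rows 240–301) are now behind the catch's tooth (row 307). The hard stop came 45 mm after first contact, so the bolt is fully open. I lift away.

carry_out --plan '[[[-1.5,0,-6,0,56],[-1,0,-15,0,56],[0,0,-30,0,56],[0,0,-35,0,56],[0,0,-35,0,56]]]'

```text
clock: 5.6
position: [0.5942, -0.0246, 0.2196]
ee_rot: [0.009, 0.972, 0.234, -0.016]
contact_force: [0.6, -0.0, 0.0]
gripper_width: 0.0561
```

carry_out --plan '[[[-35,0,0,0,56],[-35,0,0,0,56],[-35,0,0,0,56],[0,0,0,0,56],[0,0,0,0,56]]]'

```text
clock: 6.02
position: [0.5006, -0.073, 0.2322]
ee_rot: [0.01, 0.972, 0.234, -0.009]
contact_force: [0.3, 0.9, -0.3]
gripper_width: 0.0559
```

```bash
python3 - <<'E'
from h import *
where(status.observe())
c=optics.capture("side");cv2.imwrite("pics/s6.png",cv2.resize(c["pixels"][190:410,190:460],None,fx=2.7,fy=2.7,interpolation=cv2.INTER_CUBIC)[:,:,::-1])
c0={"pixels":cv2.imread("pics/side0.png")[:,:,::-1].copy()}
for nm,lo,hi in(("red",(0,180,60),(6,255,255)),("yel",(22,150,60),(35,255,255))):
  for k in(c0,c):
    ys,xs=np.nonzero(blob(k,lo,hi,(240,220,400,360)));print(nm,len(xs),xs.mean(),ys.mean(),xs.min(),xs.max(),ys.min(),ys.max())
t=np.array([.5568,-.008,.117]);print(proj(c,t+.045*np.array([*U,0]))-proj(c,t))
E
```

```text
clock 6.0167 pos [ 0.5006 -0.073   0.2322] case xy [ 0.4118 -0.2939] yaw 0.4721 tilt [-0.0137 -0.0238] F [ 0.3   0.92 -0.31] w 0.0558854776507722
red 1209 331.752688172043 297.601323407775 299 365 268 328
red 1206 331.5721393034826 297.7868988391376 299 365 268 328
yel 393 292.91603053435114 273.9618320610687 283 302 260 289
yel 343 314.39650145772595 257.463556851312 305 323 244 271
[ 21.0867947  -18.34002074]
```

View pics/s6.png

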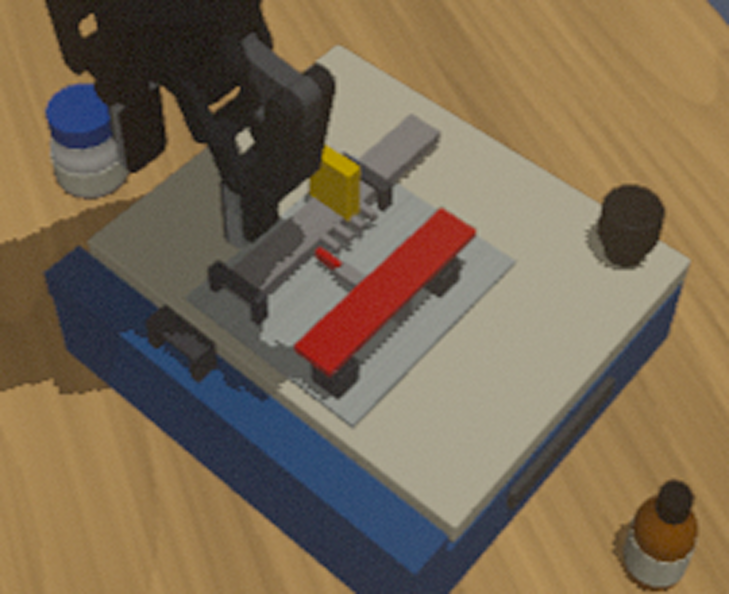

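The bolt is drawn: the tab moved (21.5, −16.5) px, against an expected (21, −18) for 45 mm, and part of the tab was hidden. The catch is back up, with the bar within 0.2 px of its start, and the eyepiece, bottle and jar are standing where they were. The hand is clear, so I'm handing in.

```bash
python3 -c "
from workcell import hand_in
print(hand_in())"
```

```text
the job is handed in; nothing more can be done
None
```

The bolt is drawn back to its stop, the catch has sprung up behind it, and the job is handed in. `hand_in()` reports no verdict, so this rests on my own checks.

**What I did:** I pressed the catch down with the right finger to about its 14 mm stop. Keeping it down, I pushed the tab with the left finger until it hit a hard stop about 45 mm after first contact. Then I eased off and lifted the hand clear.

**Last checks:**
- **Bolt:** the tab moved (21.5, −16.5) px in the side view; 45 mm would give (21, −18) px. Part of the tab was hidden by the hand, which may account for the difference. All four rack teeth are past the catch's tooth.
- **Catch:** the red bar is back within 0.2 px of where it started.
- **Loose items:** the eyepiece, bottle and jar looked undisturbed in the last side picture; I did not measure them.
- **Hand:** wrist force is about zero, with nothing touched.

**Forces:** I pressed harder than planned twice, briefly. It was about 24 N down on the catch stop, and about 36 N down with 50 N sideways when the bolt reached its stop. Both came through the fingers and were below the 120 N wrist limit.

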